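# Load a slide rack and snap the case lid shut

## Robot

A 7-joint arm with a two-finger parallel gripper is mounted at the origin on the work surface. World frame = base frame: x ahead of the robot, y to its left, z up, the work surface at z = 0. Lengths are in m, angles in rad, forces in N, time in s.
With the tool pointing down it reaches from about 0.375 to 0.925 m from the base axis. Payload 3.1 kg.
Tool frame: the origin (TCP) lies midway between the tips of the shut fingers; the grasp point (between the pads) lies 19 mm behind it; x points along the fingers, y is the direction in which the jaws open and shut, and the axes are right-handed (so a half turn about x gives the same grasp; the last joint's range is limited). The gripper opens to 85 mm and grips with 20 to 120 N. Pads are 22 mm wide; open, the fingers measure 114 mm over their backs; the gripper's body (76 mm by 85 mm) begins 54 mm behind the grasp point. The pads swing forward as they close: fully open they stand 13 mm farther back than shut.
Start: joints at [-1.235, 0.383, 0.044, 1.598, -0.018, 1.161, -0.05], TCP at [0.273, 0.59, 0.231] pointing down, gripper open.
Joint ranges: [-2.61, 2.61], [-0.41, 2.15], [-1.48, 1.57], [0, 2.5], [-1.57, 4.71], [0.05, 1.97], [-2.85, 2.85]. Speed limits (rad/s): [2.79, 2.79, 3.14, 3.14, 3.14, 3.14, 3.14].

## Interface

Orientations are given as a unit quaternion [w, x, y, z].
In Python, from rig import ctrl, eoat, viewer gives the robot as it stands. Calls block until the motion is done:
- ctrl.reach(position, orientation): joint-space move of the TCP to a pose.
- ctrl.line_to(position, speed=0.15, attitude=None): straight line of the TCP; attitude=None keeps the orientation; speed is the mean speed in m/s.
- ctrl.set_joints(angles): joint-space move.
- eoat.gripper_to(opening, f_grip=None): finger opening in m; f_grip is the grip in N (None keeps the last); returns when the fingers have stopped.
- ctrl.sleep(seconds).
- ctrl.inverse_kinematics(position, orientation): joint angles nearest the present ones, or None.
- ctrl.get_obs(): the state.
- viewer.read_camera(name): name is "side" or "top"; returns a dict with "frame" (384x512x3 uint8, blue, green, red), "z_map" (384x512 float32, m along the optical axis (not along the pixel's ray), 0 where there is no reading), "mtx" (3x3 intrinsics, pixels), "view" (4x4, takes a point from world to camera coordinates). Camera axes: x right, y down, z forward; pixel columns grow to the right and rows downward; lengths in m; the calibration is good to about 2 mm. A picture is of the moment at which its call begins.
A pose or a line that the arm cannot do raises ctrl.PlanningError and nothing moves.
- ctrl.sign_off(): hands the job in, once; it reports no verdict.
The state is a dict: "time": time; "qpos": joint angles; "joint_vel": joint speeds; "effort": joint torques, N m; "tcp_pos": TCP position; "eef_rot": TCP orientation; "force": force on the tool from outside, world axes, zero at the start; "wrist_torque": the same for the moment, N m; "finger_gap": finger opening in m.
Only numpy, scipy, OpenCV 4.12 (cv2) and the standard library are available. Lean on these libraries where they do the work, as an engineer would, in place of code of your own. Each camera call takes 0.05 s, during which the arm holds its last target.

## Task

Put the steel rack of microscope slides upright in the middle of the sprung bed of the open transport case, its long side along the case's long side, and let go of it. Then lower the lid under control, without letting it slam, and press it down gently by feel, keeping well under 50 N, until both catches snap and it stays fully closed by itself. Leave the other things on the bench where they are.

Things in the scene. Friction and masses are not known exactly. Their poses are not given: they have to be found in the camera images.
- case: White plastic transport case fixed to the bench, open at the top, outside 190 (x) x 220 (y) x 90 mm high, walls 8 mm. Origin: centre of its underside; x points away from the robot towards the hinge side, y is the long side, z up.
- bed_top (a point): Centre of the top of the aluminium bed plate, 120 (x) x 150 (y) mm, in the middle of the case, axes as the case. It stands 48 mm above the case's underside when free (also with the rack on it) and sinks straight down on springs, at about 10 N at first and 0.9 N more per mm; with the rack in and the lid closed it is 8 mm lower.
- lid_hinge (a point): Middle of the lid's hinge axis, which runs along the case's y: at x = +95 mm, z = 90 mm of the case's frame. Axes as the case. Closed, the lid's underside is level with this point (90 mm above the bench) and its top is 12 mm higher.
- lid (a joint): Hinge angle of the lid, rad: 0 fully closed, grows as it opens, stop at 1.8 (just past upright). Flat grey plate without a handle, 195 mm from hinge to free edge, 220 mm wide, 12 mm thick, 0.35 kg; closed, it overhangs the front wall by 5 mm. The hinge is stiff (0.4 N m friction, 0.15 N m s damping): the lid stays where it is left, from upright down to nearly closed.
- lid_edge (a point): Middle of the lid's free edge, at half its thickness; x points from the edge to the hinge in the lid's plane, y along the edge, z out of its top side. The middle 120 mm of the edge is clear and may be pinched; at 80 mm to either side steel strikers stick 28 mm out of the underside, 30 mm from the edge.
- catches (a point): Midway between the two catches: spring plungers on the front inner wall at y = -80 and +80 mm of the case, sticking out 13 mm. The lid meets the loaded rack at about 0.12 rad; from there pushing it home, in the middle near the free edge, takes a push that grows to about 15 to 24 N, then drops as the catches snap over some 6 mm above closed and hold it; pressed less, it springs back ajar.
- rack: Loose steel frame rack holding a row of glass slides: 60 (x) x 110 (y) x 50 mm high, about 0.25 kg, to be gripped across its 60 mm width. Origin: centre of its underside, z up.
- slide_box: Bystander: closed grey plastic box 75 x 110 x 32 mm with a white band. Origin: centre of its underside.
- bottle: Bystander: amber glass bottle, 64 mm diameter, about 130 mm high. Origin: centre of its underside.
- beaker: Bystander: clear open beaker, 70 mm diameter, 90 mm high. Origin: centre of its underside.
Mind the look-alikes: they are no part of the job. What is shaped like the rack but red or yellow is not meant.

How it is judged:
By the outcome, as a careful person would: the job done as asked, in the order asked, and still so for the second after the job is handed in, with the robot touching nothing.
It also fails if it takes over 72 s, if anything falls off the work surface, if the arm or the gripper's body presses on something with over 40 N, if the wrist force passes 120 N, or if a joint passes its speed limit or range.

## Working session

There is one attempt and no reset: what is moved stays moved. The work goes in short steps, each a Python script; the robot and the scene stay as the last script left them, time stands still between calls to the robot, and variables do not carry over. Pictures are saved under pics/ and viewed, and the job is handed in when it is done.

```bash
mkdir -p pics; ls
python3 - <<'E'
from rig import ctrl,eoat,viewer
import cv2,numpy as np
for n in("top","side"):
    c=viewer.read_camera(n); cv2.imwrite(f"pics/{n}0.png",c["frame"]); np.savez(f"pics/{n}0.npz",**c)
    v=np.linalg.inv(c["view"]);print(n,v.round(3).tolist(),c["mtx"].tolist())
o=ctrl.get_obs();print(o)
E
```

```text
pics
top [[0.001, -0.986, 0.165, 0.322], [-1.0, -0.002, -0.008, 0.065], [0.008, -0.165, -0.986, 1.331], [0.0, 0.0, 0.0, 1.0]] [[412.73889778067473, 0.0, 252.82565875666896], [0.0, 412.73889778067473, 191.89418721866983], [0.0, 0.0, 1.0]]
side [[0.72, -0.443, 0.534, -0.149], [-0.694, -0.47, 0.546, -0.607], [0.009, -0.764, -0.645, 0.915], [0.0, 0.0, 0.0, 1.0]] [[422.67629936064594, 0.0, 250.11938423379473], [0.0, 422.67629936064594, 192.18123529541796], [0.0, 0.0, 1.0]]
{'time': 0.1, 'qpos': array([-1.23482829,  0.38376163,  0.04382732,  1.59944947, -0.01788716,
        1.16120584, -0.04991793]), 'joint_vel': array([-0.00055413,  0.00055754, -0.00140928, -0.0029956 ,  0.00035021,
       -0.00024691, -0.00045505]), 'effort': array([ 2.53899088e-03, -4.34731579e+01,  1.02929961e+00, -2.50454754e+01,
        1.08729297e-02,  5.41496876e-03, -1.65134645e-05]), 'tcp_pos': array([0.27282363, 0.58900995, 0.22999215]), 'eef_rot': array([ 0.69040869,  0.15128583,  0.69068409, -0.15298339]), 'force': array([-0.77658629, -0.12596646, -0.59590484]), 'wrist_torque': array([-0.01818546,  0.02353526,  0.02199788]), 'finger_gap': 0.08508543766580325}
```

View pics/top0.png

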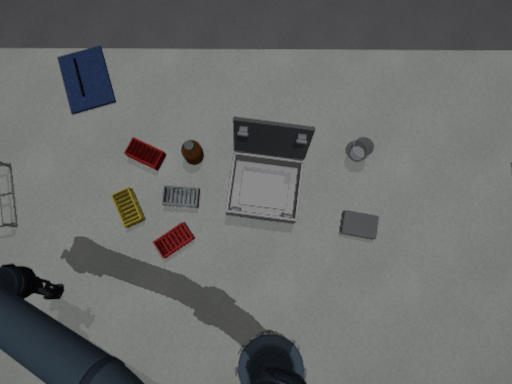

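View pics/side0.png

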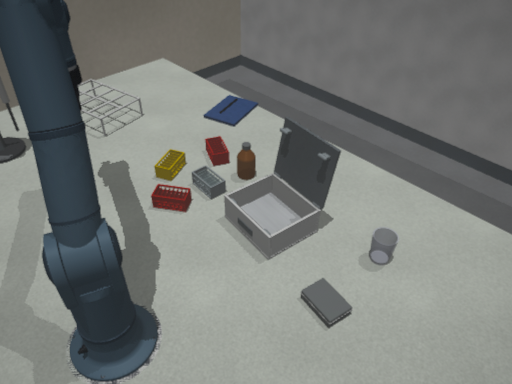

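The top view shows the grey rack at about (181,197), the case interior at (265,188), the raised lid at (272,138) and the bottle at (192,152). There are two red look-alikes and one yellow. Next I measure poses from the depth.

```bash
cat > h.py <<'E'
import numpy as np,cv2
def cloud(c):
    z=c["z_map"];K=c["mtx"];v,u=np.mgrid[0:z.shape[0],0:z.shape[1]]
    P=np.stack([(u-K[0,2])/K[0,0]*z,(v-K[1,2])/K[1,1]*z,z,np.ones_like(z)],-1)
    W=(P@np.linalg.inv(c["view"]).T)[...,:3]; W[z==0]=np.nan
    return W
def rect(p):
    r=cv2.minAreaRect((p[:,:2]*1000).astype(np.float32)); return np.round(r[0],1),np.round(r[1],1),round(r[2],1)
E
python3 - <<'E'
import numpy as np,cv2
from h import *
for n in("top","side"):
    c=dict(np.load(f"pics/{n}0.npz"));W=cloud(c)
    print(n,"bench z",np.nanmedian(W[...,2][(W[...,2]<.03)]))
    if n=="top":
        f=cv2.resize(c["frame"][90:250,100:400],None,fx=2.6,fy=2.6,interpolation=cv2.INTER_CUBIC);cv2.imwrite("pics/topz.png",f)
        boxes=dict(rack=(155,205,180,215),bottle=(175,210,135,170),case=(218,310,150,228),beaker=(340,380,130,168),red=(120,170,130,175),red2=(148,198,218,262),yel=(108,150,185,232))
    else:
        f=cv2.resize(c["frame"][90:340,140:410],None,fx=2.4,fy=2.4,interpolation=cv2.INTER_CUBIC);cv2.imwrite("pics/sidez.png",f)
        boxes=dict(rack=(188,228,164,200))
    for k,(a,b,d,e) in boxes.items():
        p=W[d:e,a:b].reshape(-1,3);p=p[~np.isnan(p[:,0])]
        q=p[p[:,2]>.012]; print(k,len(q),"zmax",np.percentile(q[:,2],[50,90,98]).round(3))
        for lo,hi in((.012,.2),(.04,.056),(.08,.096)):
            s=q[(q[:,2]>lo)&(q[:,2]<hi)]
            if len(s)>20: print("   ",lo,rect(s),len(s))
    if n=="top":
        p=W[110:160,225:320].reshape(-1,3);p=p[(p[:,2]>.11)];print("lid",len(p),p.min(0).round(3),p.max(0).round(3))
        # bed
        p=W[160:225,228:302].reshape(-1,3);s=p[(p[:,2]>.03)&(p[:,2]<.06)];print("bed",rect(s),np.median(s[:,2]))
    else:
        m=(W[...,2]>.12)
        p=W[120:210,270:340].reshape(-1,3);p=p[(p[:,2]>.11)];print("lid",len(p))
        ctr=np.median(p,0);u,s_,vt=np.linalg.svd(p-ctr,full_matrices=False);print(ctr,vt[2],s_, p.max(0),p.min(0))
E
```

```text
top bench z 0.00011615282899857249
rack 536 zmax [0.04  0.052 0.055]
    0.012 (array([526.3, 285.7]), array([111.7,  60. ]), 86.2) 536
    0.04 (array([526.6, 285.9]), array([110.9,  60. ]), 85.7) 264
bottle 417 zmax [0.092 0.13  0.134]
    0.012 (array([662.9, 248. ]), array([55.8, 62. ]), 25.0) 417
    0.04 (array([650.2, 239.8]), array([23.9, 61.5]), 32.6) 25
    0.08 (array([663.9, 248.8]), array([54.8, 59.8]), 19.5) 138
case 3815 zmax [0.051 0.095 0.131]
    0.012 (array([554.9,  19.4]), array([220.5, 204.6]), 83.0) 3815
    0.04 (array([546.2,  23.1]), array([209.6, 186.8]), 82.4) 1943
    0.08 (array([552. ,  20.1]), array([220.4, 193.4]), 82.4) 838
beaker 417 zmax [0.064 0.09  0.093]
    0.012 (array([ 676.8, -287.7]), array([69. , 67.6]), 36.0) 417
    0.04 (array([ 676.3, -286.4]), array([54. , 60.9]), 34.4) 65
    0.08 (array([ 676.8, -287.7]), array([69. , 67.6]), 36.0) 126
red 694 zmax [0.038 0.051 0.053]
    0.012 (array([666.8, 406.4]), array([113.7,  60.8]), 64.8) 694
    0.04 (array([666.9, 406.7]), array([112.9,  60.6]), 64.5) 310
red2 471 zmax [0.044 0.052 0.055]
    0.012 (array([388.8, 304.2]), array([ 61.2, 111.1]), 34.6) 471
    0.04 (array([388.7, 304.3]), array([ 61.1, 111. ]), 34.7) 256
yel 653 zmax [0.038 0.052 0.055]
    0.012 (array([491.5, 452.6]), array([112.4,  61.8]), 25.4) 653
    0.04 (array([491.7, 452.7]), array([112. ,  61.8]), 25.4) 297
lid 2478 [ 0.635 -0.106  0.11 ] [0.702 0.116 0.289]
bed (array([545.7,  18.5]), array([210.2, 186.5]), 82.8) 0.048650634889643496
side bench z -0.002168411859062913
rack 654 zmax [0.039 0.049 0.081]
    0.012 (array([487.3, 245.1]), array([225.8, 122.1]), 52.2) 654
    0.04 (array([490.2, 285.3]), array([116.5, 134.3]), 82.9) 295
lid 3290
[ 0.6607112  -0.01259834  0.20332028] [-0.97848484  0.12385532  0.16500693] [3.68991287 2.95796387 0.26476908] [0.69552738 0.1113342  0.2835674 ] [ 0.63080463 -0.11175628  0.11010784]
```

```bash
ls pics
```

```text
side0.npz
side0.png
sidez.png
top0.npz
top0.png
topz.png
```

Run:
```python
import numpy as np,cv2
from h import *
c=dict(np.load("pics/top0.npz"));W=cloud(c)
P=W.reshape(-1,3)
for yaw in (-6.7,-7.3,-7.9):
    a=np.deg2rad(yaw);ex=np.array([np.cos(a),np.sin(a)]);ey=np.array([-np.sin(a),np.cos(a)])
    o=np.array([.55,.02]);q=np.c_[(P[:,:2]-o)@ex,(P[:,:2]-o)@ey,P[:,2]]
    q=q[(abs(q[:,0])<.13)&(abs(q[:,1])<.13)]
    r=q[(q[:,2]>.084)&(q[:,2]<.096)]
    f=lambda v:np.percentile(v,[1,99]).round(4)
    L=r[(r[:,0]<.06)&(r[:,0]>-.06)&(abs(r[:,1])>.09)]
    print(yaw,"sides y",f(L[:,1]),"inner",L[L[:,1]>0][:,1].min(),L[L[:,1]<0][:,1].max())
    F=r[(abs(r[:,1])<.07)&(r[:,0]<0)];B=r[(abs(r[:,1])<.07)&(r[:,0]>0)]
    print("  front x",f(F[:,0]),"slope",np.polyfit(F[:,1],F[:,0],1)[0],"back",f(B[:,0]) if len(B) else None, np.median(F[:,2]))
    b=q[(q[:,2]>.044)&(q[:,2]<.053)];print("  bed",[f(b[:,0]),f(b[:,1])],len(b))
    l=q[q[:,2]>.11]
    print("  lid y",f(l[:,1]), "top x", l[l[:,2]>.275].mean(0))
cv2.imwrite("pics/rackz.png",np.hstack([cv2.resize(dict(np.load("pics/side0.npz"))["frame"][155:205,180:240],(480,400),interpolation=cv2.INTER_CUBIC),cv2.resize(c["frame"][175:217,155:209],(300,400))]))
```

```text
-6.7 sides y [-0.1096  0.1103] inner 0.10164799164938569 -0.10090858177771965
  front x [-0.095  -0.0859] slope 0.007101987955640972 back [0.0867 0.0991] 0.08996537731521448
  bed [array([-0.0943,  0.0884]), array([-0.0853,  0.0756])] 1740
  lid y [-0.1086  0.1062] top x [ 0.12871602 -0.02583905  0.27913288]
-7.3 sides y [-0.1095  0.11  ] inner 0.10203394518826528 -0.10128398645291843
  front x [-0.0946 -0.0861] slope -0.0005084748421630388 back [0.0869 0.0985] 0.0900005504062289
  bed [array([-0.0942,  0.0882]), array([-0.0863,  0.0751])] 1740
  lid y [-0.1075  0.1075] top x [ 0.12889898 -0.00274531  0.27895815]
-7.9 sides y [-0.1094  0.11  ] inner 0.10221319764434991 -0.10097050205447872
  front x [-0.0946 -0.0834] slope -0.00046376855696508135 back [0.0868 0.0982] 0.08996537731521448
  bed [array([-0.0941,  0.0883]), array([-0.0873,  0.0751])] 1740
  lid y [-0.106   0.1089] top x [0.12877468 0.02295289 0.27908873]
```

View pics/topz.png

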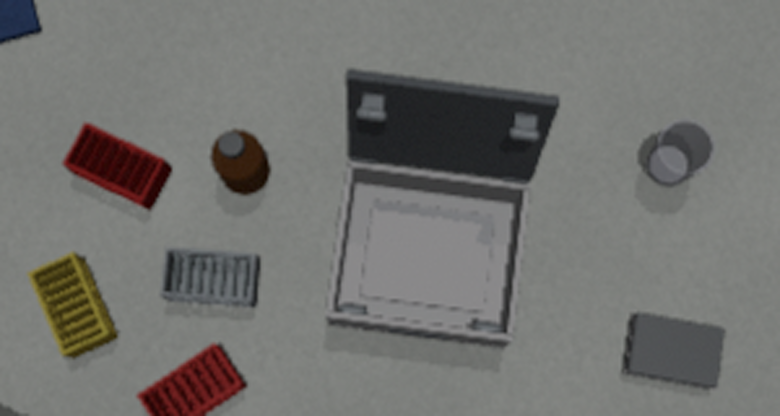

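Run:
```python
import numpy as np
from h import *
c=dict(np.load("pics/top0.npz"));W=cloud(c)
# height map around case, row profile
a=np.deg2rad(-7.3)
for col in (262,266):
    print([(v,W[v,col].round(3).tolist()) for v in range(150,226,2)])
```

```text
[(150, [0.652, 0.028, 0.124]), (152, [0.649, 0.028, 0.113]), (154, [0.672, 0.024, 0.002]), (156, [0.643, 0.027, 0.087]), (158, [0.64, 0.027, 0.076]), (160, [0.639, 0.026, 0.051]), (162, [0.64, 0.025, 0.022]), (164, [0.636, 0.025, 0.01]), (166, [0.63, 0.025, 0.006]), (168, [0.622, 0.025, 0.013]), (170, [0.608, 0.026, 0.047]), (172, [0.601, 0.026, 0.05]), (174, [0.594, 0.026, 0.051]), (176, [0.588, 0.026, 0.048]), (178, [0.582, 0.026, 0.047]), (180, [0.575, 0.026, 0.048]), (182, [0.569, 0.026, 0.047]), (184, [0.562, 0.026, 0.05]), (186, [0.555, 0.026, 0.054]), (188, [0.549, 0.026, 0.05]), (190, [0.543, 0.026, 0.047]), (192, [0.536, 0.026, 0.052]), (194, [0.53, 0.026, 0.051]), (196, [0.524, 0.026, 0.049]), (198, [0.518, 0.026, 0.046]), (200, [0.511, 0.026, 0.045]), (202, [0.504, 0.026, 0.051]), (204, [0.498, 0.026, 0.048]), (206, [0.492, 0.026, 0.048]), (208, [0.491, 0.025, 0.003]), (210, [0.484, 0.025, 0.011]), (212, [0.477, 0.025, 0.016]), (214, [0.462, 0.028, 0.089]), (216, [0.456, 0.027, 0.086]), (218, [0.454, 0.027, 0.054]), (220, [0.453, 0.025, -0.001]), (222, [0.446, 0.025, 0.002
[... 471 characters left out ...]
13, 0.049]), (180, [0.575, 0.013, 0.049]), (182, [0.568, 0.013, 0.049]), (184, [0.563, 0.013, 0.045]), (186, [0.555, 0.013, 0.05]), (188, [0.549, 0.013, 0.049]), (190, [0.543, 0.014, 0.049]), (192, [0.536, 0.014, 0.053]), (194, [0.53, 0.013, 0.046]), (196, [0.524, 0.013, 0.046]), (198, [0.517, 0.014, 0.048]), (200, [0.51, 0.014, 0.052]), (202, [0.504, 0.014, 0.053]), (204, [0.498, 0.014, 0.049]), (206, [0.492, 0.014, 0.046]), (208, [0.491, 0.012, 0.004]), (210, [0.484, 0.012, 0.01]), (212, [0.478, 0.012, 0.009]), (214, [0.462, 0.015, 0.089]), (216, [0.456, 0.016, 0.091]), (218, [0.454, 0.014, 0.051]), (220, [0.453, 0.012, -0.003]), (222, [0.446, 0.012, -0.002]), (224, [0.44, 0.012, -0.001])]
```

View pics/sidez.png

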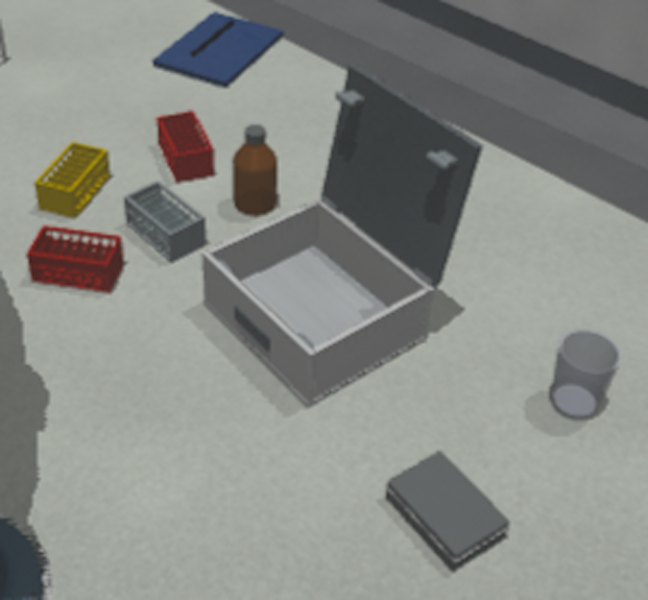

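```bash
cat >> h.py <<'E'
from scipy.spatial.transform import Rotation as R
CC=np.array([.550,.020]);YAW=np.deg2rad(-7.3)
EX=np.array([np.cos(YAW),np.sin(YAW)]);EY=np.array([-EX[1],EX[0]])
def quat(psi): # tool down, jaws along world angle psi
    c,s=np.cos(psi),np.sin(psi)
    q=R.from_matrix(np.array([[0,c,s],[0,s,-c],[-1,0,0]])).as_quat()
    return np.array([q[3],q[0],q[1],q[2]])
def C(x,y,z): return np.r_[CC+x*EX+y*EY,z]
HX,HZ=.095,.090
def lidpt(r,th,off=.012): # point on lid's top face (case frame x,z)
    return HX-r*np.cos(th)+off*np.sin(th), HZ+r*np.sin(th)+off*np.cos(th)
E
python3 - <<'E'
from rig import ctrl
from h import *
print(R.from_quat(np.roll(ctrl.get_obs()["eef_rot"],-1)).as_matrix().round(2))
ra=np.deg2rad(-4.1)
for k,off in (("a",0),("b",np.pi)):
    for nm,p,psi in (("pre",[.5265,.2858,.12],ra),("pick",[.5265,.2858,.006],ra),("over",C(0,0,.2),YAW),("place",C(0,0,.054),YAW)):
        j=ctrl.inverse_kinematics(np.array(p),quat(psi+off));print(k,nm,None if j is None else np.round(j,2))
for off in (0,np.pi/2,-np.pi/2,np.pi):
    for nm,p in (("b",C(.2,0,.36)),("b2",C(.2,0,.25)),("m",C(0,0,.25)),("e",C(-.08,0,.102))):
        j=ctrl.inverse_kinematics(np.array(p),quat(YAW+off));print(round(off,2),nm,None if j is None else np.round(j,2))
E
```

```text
[[-0.    0.42  0.91]
 [-0.    0.91 -0.42]
 [-1.   -0.    0.  ]]
a pre [-0.89  0.43  0.4   1.83 -0.2   0.92 -0.47]
a pick [-0.85  0.6   0.35  1.87 -0.3   0.72 -0.4 ]
a over [-0.67  0.26  0.64  1.9  -0.18  1.04 -0.08]
a place [-0.58  0.48  0.56  1.99 -0.36  0.77  0.07]
b pre [-0.5   0.41 -0.09  1.81  0.04  0.92  2.47]
b pick [-0.46  0.58 -0.14  1.85  0.11  0.72  2.42]
b over [ 0.87  0.53 -1.24  1.83  0.54  1.18  2.48]
b place [ 0.84  0.87 -1.25  1.92  0.94  1.11  2.21]
0 b [-0.48  0.6   0.74  1.17 -0.39  1.51  0.06]
0 b2 [-0.51  0.66  0.74  1.32 -0.44  1.32  0.11]
0 m [-0.69  0.2   0.66  1.84 -0.13  1.14 -0.12]
0 e [-0.7   0.25  0.61  2.15 -0.2   0.8  -0.09]
1.57 b [-0.37  0.55  0.53  1.16 -0.27  1.49  1.56]
1.57 b2 [-0.35  0.59  0.47  1.32 -0.26  1.29  1.57]
1.57 m [-0.59  0.19  0.53  1.84 -0.11  1.14  1.43]
1.57 e [-0.59  0.24  0.48  2.14 -0.15  0.79  1.43]
-1.57 b [-0.51  0.61  0.79  1.17 -0.42  1.52 -1.49]
-1.57 b2 [-0.51  0.66  0.76  1.33 -0.45  1.33 -1.46]
-1.57 m [-0.79  0.22  0.78  1.85 -0.17  1.14 -1.65]
-1.57 e [-0.81  0.27  0.74  2.15 -0.25  0.8  -1.61]
3.14 b [ 0.57  0.81 -1.25  1.1   0.76  1.68  2.57]
3.14 b2 [ 0.62  0.9  -1.25  1.25  0.84  1.53  2.51]
3.14 m [ 0.89  0.44 -1.23  1.78  0.44  1.24  2.55]
3.14 e [ 0.91  0.54 -1.23  2.08  0.63  0.97  2.35]
```

Run:
```python
from rig import ctrl,eoat,viewer
from h import *
ra=np.deg2rad(-4.1)
ctrl.reach(np.array([.5265,.2858,.15]),quat(ra))
ctrl.line_to([.5265,.2858,.006],speed=.12)
print(ctrl.get_obs()["tcp_pos"],ctrl.get_obs()["force"])
eoat.gripper_to(.04,f_grip=40)
o=ctrl.get_obs();print(o["finger_gap"],o["force"])
ctrl.line_to([.5265,.2858,.17],speed=.12)
o=ctrl.get_obs();print(o["finger_gap"],o["force"],o["time"])
c=viewer.read_camera("side");cv2.imwrite("pics/s1.png",c["frame"])
```

```text
[0.5273796  0.28624186 0.00694805] [-0.20849933  0.54325187  0.67089792]
0.05992578616627638 [-1.28883922 -0.32940235  4.60439685]
0.05993587942610959 [-0.44908561  0.20721559 -3.0266243 ] 4.825
```

View pics/s1.png

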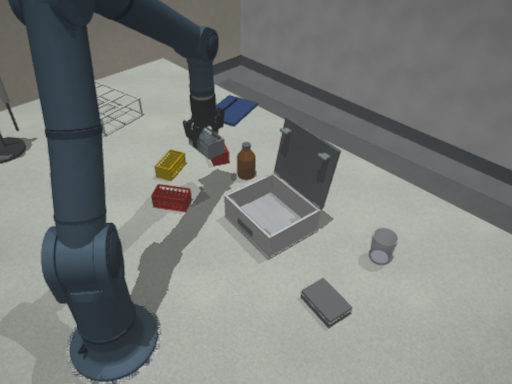

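The rack is held, seen at (208,142) with a 59.9 mm finger gap and about 3 N of weight. Now I carry it over and place it by feel.

Run:
```python
from rig import ctrl,eoat,viewer
from h import *
ctrl.line_to(C(0,0,.2),speed=.15,attitude=quat(YAW))
f0=None
ctrl.line_to(C(0,0,.075),speed=.1)
ctrl.sleep(.3)
f0=ctrl.get_obs()["force"][2];print("f0",f0)
c=viewer.read_camera("top");np.savez("pics/t2.npz",**c);cv2.imwrite("pics/t2.png",cv2.resize(c["frame"][90:250,180:380],None,fx=3.5,fy=3.5))
z=.060
while z>.049:
    ctrl.line_to(C(0,0,z),speed=.03);ctrl.sleep(.1)
    o=ctrl.get_obs();d=o["force"][2]-f0;print(round(z,4),o["tcp_pos"].round(4),round(d,2))
    if d>2.2: break
    z-=.001 if z<.0575 else .0025
print(o["time"])
```

```text
f0 -3.1047890268567326
0.06 [0.5502 0.02   0.0601] 0.9
0.0575 [0.55   0.02   0.0575] 0.46
0.0565 [0.55   0.02   0.0565] -0.39
0.0555 [0.55   0.02   0.0555] -0.36
0.0545 [0.5503 0.02   0.0549] 4.08
10.7167
```

View pics/t2.png

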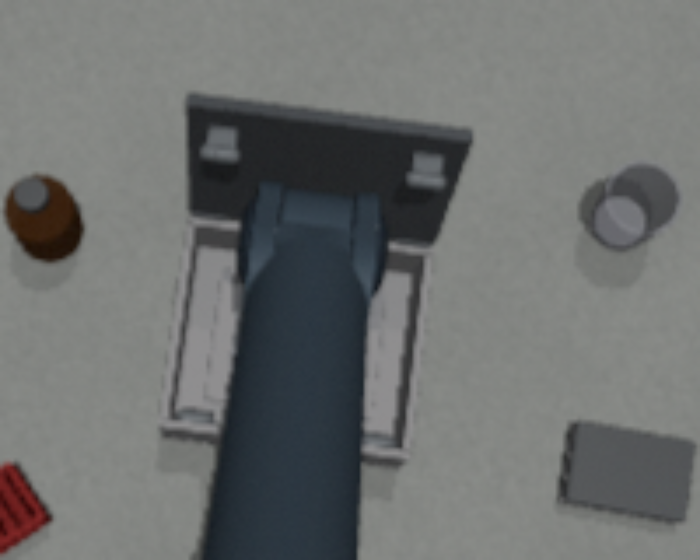

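The picture shows the arm over the case and the rack out of sight beneath it, with the lid untouched. Contact came at the expected height (TCP 0.055), so I release, retreat and look.

Run:
```python
from rig import ctrl,eoat,viewer
from h import *
eoat.gripper_to(.085)
ctrl.sleep(.2)
print(ctrl.get_obs()["force"])
ctrl.line_to(C(0,0,.30),speed=.15)
ctrl.line_to(C(-.03,.25,.36),speed=.25,attitude=quat(YAW+np.pi/2))
eoat.gripper_to(0.0)
for n in("top","side"):
    c=viewer.read_camera(n);np.savez(f"pics/{n}3.npz",**c);cv2.imwrite(f"pics/{n}3.png",cv2.resize(c["frame"][80:290,180:380],None,fx=2.8,fy=2.8))
    W=cloud(c).reshape(-1,3);q=np.c_[(W[:,:2]-CC)@EX,(W[:,:2]-CC)@EY,W[:,2]]
    s=q[(abs(q[:,0])<.08)&(abs(q[:,1])<.09)&(q[:,2]>.075)&(q[:,2]<.11)]
    print(n,rect(s),np.percentile(s[:,2],[50,95]))
print(ctrl.get_obs()["time"])
```

```text
[0.26395264 0.74080783 0.39148563]
top (array([-23.3,   0.3]), array([177.9, 112.3]), 90.0) [0.09521657 0.10186638]
side (array([-24. ,  -2.6]), array([169. , 111.6]), 89.9) [0.08821785 0.09821773]
15.6583
```

View pics/top3.png

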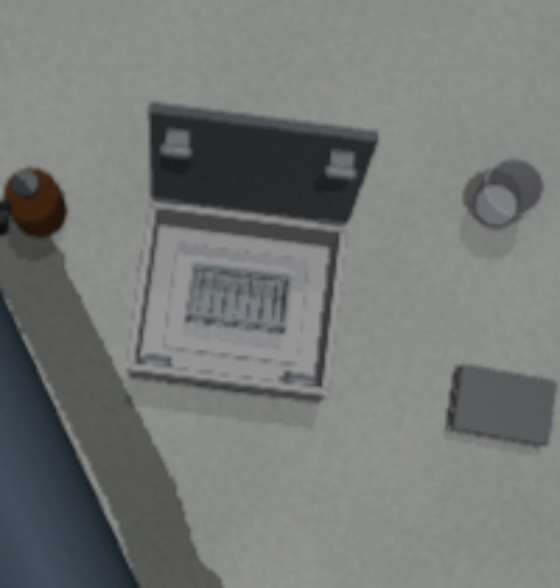

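View pics/side3.png

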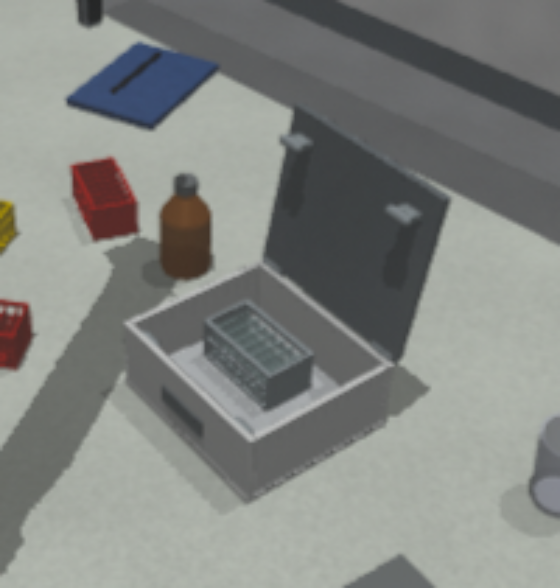

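Run:
```python
from rig import ctrl,eoat,viewer
from h import *
for n in("top","side"):
    c=dict(np.load(f"pics/{n}3.npz"));W=cloud(c).reshape(-1,3);q=np.c_[(W[:,:2]-CC)@EX,(W[:,:2]-CC)@EY,W[:,2]]
    s=q[(abs(q[:,0])<.055)&(abs(q[:,1])<.08)&(q[:,2]>.08)&(q[:,2]<.11)];print(n,rect(s))
ctrl.line_to(C(.185,.0,.36),speed=.2)
ctrl.line_to(C(.185,0,.255),speed=.15)
ctrl.sleep(.2);f0=ctrl.get_obs()["force"];print("f0",f0)
w=.011
for th in np.linspace(1.72,.25,16):
    r=.165+.015*(1.72-th)/1.5
    x,z=lidpt(r,th)
    ctrl.line_to(C(x+w,0,z),speed=.09)
    o=ctrl.get_obs();f=o["force"]-f0
    print(round(th,2),f.round(1),end=" ")
    if np.linalg.norm(f)>18: print("STOP");break
c=viewer.read_camera("side");cv2.imwrite("pics/s4.png",c["frame"]);print(o["time"])
```

```text
top (array([ 2. , -0.4]), array([ 61.6, 109.6]), 0.0)
side (array([ 0.5, -4.6]), array([115.6,  62.4]), 89.6)
f0 [ 0.73750081 -0.15243485 -0.85201451]
1.72 [-0.9  0.7  0.8] 1.62 [-0.7 -0.1  1.1] 1.52 [ 0.4  0.1 -0. ] 1.43 [-0.9 -0.2  0. ] 1.33 [-1.   0.4  0.7] 1.23 [-1.2  0.3  0.7] 1.13 [-1.4 -0.1  0.7] 1.03 [0.4 0.1 1.1] 0.94 [-0.3 -0.1  0.4] 0.84 [-0.  -0.3  1. ] 0.74 [-0.1  0.1  0.4] 0.64 [-0.6  1.3  0.1] 0.54 [-0.2 -1.   1. ] 0.45 [-0.2 -0.   0.9] 0.35 [-0.8  0.2  0.7] 0.25 [-0.9  0.3  0.4] 24.2167
```

View pics/s4.png

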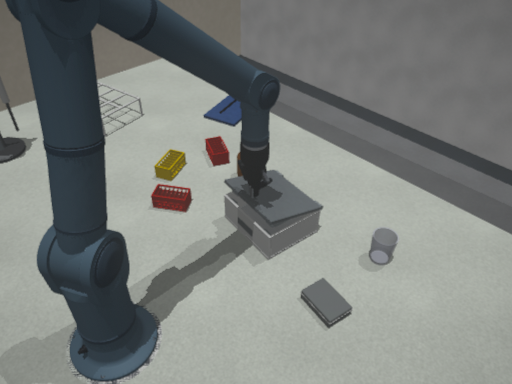

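The lid has followed the fingers down to about 0.25 rad, with the tips on its top near (255,192). Now I press by feel.

Run:
```python
from rig import ctrl,eoat,viewer
from h import *
f0=-.85
X=lidpt(.18,.25)[0]+.011
z=ctrl.get_obs()["tcp_pos"][2];print("z0",z); log=[];pk=0
z0=z
while z>.1022:
    z-=.002 if z>.125 else .001
    frac=min(1,(z0-z)/.04);x=X+frac*(-.080-X)
    ctrl.line_to(C(x,0,z),speed=.02)
    o=ctrl.get_obs();f=o["force"][2]-f0;tz=o["tcp_pos"][2];log.append((round(z,4),round(tz,4),round(f,1)))
    if f>34: print("LIMIT");break
print(log,o["time"])
```

```text
z0 0.1460439795427571
[(np.float64(0.144), np.float64(0.1442), np.float64(1.0)), (np.float64(0.142), np.float64(0.142), np.float64(0.7)), (np.float64(0.14), np.float64(0.1399), np.float64(1.4)), (np.float64(0.138), np.float64(0.1378), np.float64(1.0)), (np.float64(0.136), np.float64(0.1358), np.float64(-0.3)), (np.float64(0.134), np.float64(0.1339), np.float64(1.6)), (np.float64(0.132), np.float64(0.1319), np.float64(0.7)), (np.float64(0.13), np.float64(0.1299), np.float64(1.0)), (np.float64(0.128), np.float64(0.1278), np.float64(0.7)), (np.float64(0.126), np.float64(0.1259), np.float64(0.9)), (np.float64(0.124), np.float64(0.124), np.float64(-0.6)), (np.float64(0.123), np.float64(0.1232), np.float64(1.9)), (np.float64(0.122), np.float64(0.1222), np.float64(2.6)), (np.float64(0.121), np.float64(0.1213), np.float64(2.7)), (np.float64(0.12), np.float64(0.1202), np.float64(3.6)), (np.float64(0.119), np.float64(0.1192), np.float64(3.1)), (np.float64(0.118), np.float64(0.1189), np.float64(8.0)), (np.float64(0.117), np.float64(0.1186), np.float64(11.4)), (np.float64(0.116), np.float64(0.1181), np.float64(13.7)), (np.float64(0.115), np.float64(0.1174), np.float64(16.1)), (np.float64(0.114), np.float64(0.1168), np.float64(17.0)), (np.float64(0.113), np.float64(0.116), np.float64(18.2)), (np.float64(0.112), np.float64(0.115), np.float64(18.6)), (np.float64(0.111), np.float64(0.1141), np.float64(18.6)), (np.float64(0.11), np.float64(0.1131), np.float64(17.8)), (np.float64(0.109), np.float64(0.112), np.float64(15.2)), (np.float64(0.108), np.float64(0.1109), np.float64(15.9)), (np.float64(0.107), np.float64(0.1098), np.float64(13.2)), (np.float64(0.106), np.float64(0.1087), np.float64(11.9)), (np.float64(0.105), np.float64(0.1074), np.float64(11.9)), (np.float64(0.104), np.float64(0.1061), np.float64(9.7)), (np.float64(0.103), np.float64(0.1049), np.float64(8.0)), (np.float64(0.102), np.float64(0.1036), np.float64(7.1))] 32.6167
```

The force peaked at 18.6 N and then fell off as the catches went over. The tip is still 1.6 mm above fully closed, so I continue to a firm stop.

Run:
```python
from rig import ctrl,eoat,viewer
from h import *
log=[]
z=.102
while z>.094:
    z-=.0007
    ctrl.line_to(C(-.08,0,z),speed=.02)
    o=ctrl.get_obs();f=o["force"][2]+.85;log.append((round(float(z),4),round(float(o["tcp_pos"][2]),4),round(float(f),1)))
    if f>26: break
print(log)
ctrl.line_to(C(-.08,0,.20),speed=.08)
ctrl.line_to(C(-.03,.25,.30),speed=.2)
ctrl.sleep(.5)
for n in("top","side"):
    c=viewer.read_camera(n);np.savez(f"pics/{n}5.npz",**c);cv2.imwrite(f"pics/{n}5.png",cv2.resize(c["frame"][80:320,150:400],None,fx=2.4,fy=2.4))
    W=cloud(c).reshape(-1,3);q=np.c_[(W[:,:2]-CC)@EX,(W[:,:2]-CC)@EY,W[:,2]]
    s=q[(q[:,0]>-.095)&(q[:,0]<.085)&(abs(q[:,1])<.1)&(q[:,2]>.085)&(q[:,2]<.14)]
    k,*_=np.linalg.lstsq(np.c_[s[:,:2],np.ones(len(s))],s[:,2],rcond=None);print(n,"tilt x,y, z@centre",k.round(4),"edge z",k[2]-k[0]*.1)
    t=q[(abs(q[:,0])<.2)&(abs(q[:,1])<.12)&(q[:,2]>.097)&(q[:,2]<.115)];print(rect(t))
print(ctrl.get_obs()["time"],ctrl.get_obs()["force"])
```

```text
[(0.1013, 0.1027, 6.8), (0.1006, 0.102, 7.8), (0.0999, 0.102, 11.9), (0.0992, 0.1019, 16.8), (0.0985, 0.1019, 21.7), (0.0978, 0.1018, 26.4)]
top tilt x,y, z@centre [0.0009 0.0008 0.1025] edge z 0.10245210565935822
(array([3.8, 0.4]), array([219.6, 206.9]), 89.9)
side tilt x,y, z@centre [-0.0006 -0.001   0.1009] edge z 0.10091569016124487
(array([-0.6, -4.9]), array([222.8, 205.1]), 89.9)
37.6583 [-0.36865626 -0.3213817  -0.70986652]
```

View pics/top5.png

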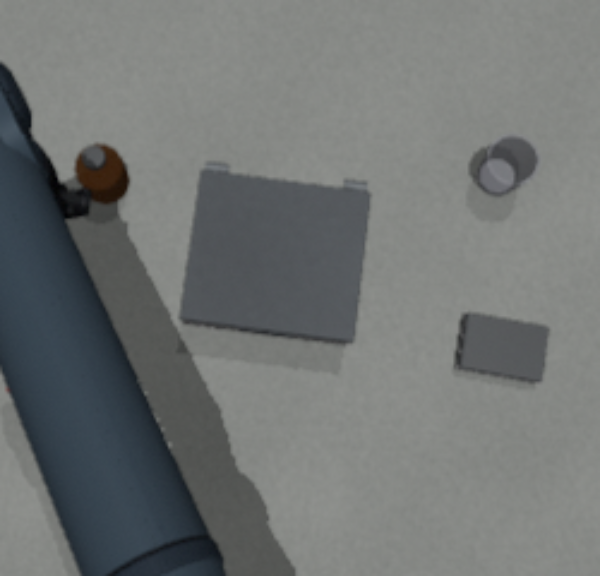

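View pics/side5.png

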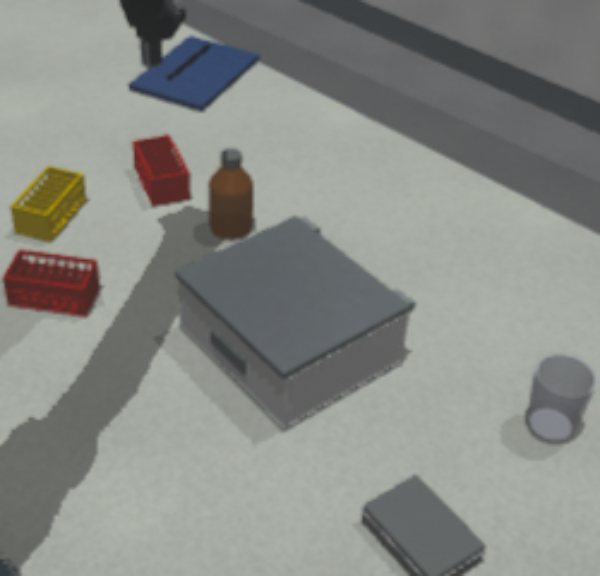

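Both pictures show the lid flat and flush: in the top view it spans about (185–370, 170–340). The bystanders are undisturbed and the arm is clear, so I hand the job in.

```bash
python3 -c "
from rig import ctrl
print(ctrl.sign_off())"
```

```text
the job is handed in; nothing more can be done
None
```

The rack is in the case with the lid latched shut. I handed the job in at about 38 s of the 72 s limit; the sign-off reports no verdict.

- **Rack:** I gripped it across its width and set it down by feel on the bed. The top camera put it 2 mm off centre in x, 0.4 mm in y, and square to the case. The side camera gave about 4.6 mm off in y; it reads the closed lid off by a similar 4.9 mm in y, so I trusted the top view.
- **Lid:** I lowered it slowly with the closed fingertips, with contact forces around 1–2 N. The push home peaked at 18.6 N and fell off as the catches snapped. I then pressed to a firm stop at 26 N with the tips at 102 mm.
- **Last checks:** With the arm away, the lid stayed flat, its top at 102.5 mm (top camera) and 100.9 mm (side camera) against the nominal 102 mm. The two catches could not be seen separately; the snap is judged from the force drop and the lid staying down. In the final pictures, the other things on the bench look where they were.

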